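Tug-test the manifold plugs

ROBOT

A 6-joint arm with a two-finger parallel gripper is mounted at the origin on a cart in front of the work surface, level with it; the furniture and walls round the work are solid. World frame = base frame: x ahead of the robot, y to its left, z up, the work surface at z = 0. Lengths are in m, angles in rad, forces in N, time in s.
With the tool pointing down it reaches from about 0.35 to 0.85 m from the base axis. Payload 8.1 kg.
Tool frame: the origin (TCP) lies midway between the tips of the shut fingers; the grasp point (between the pads) lies 19 mm behind it; x points along the fingers, y is the direction in which the jaws open and shut, and the axes are right-handed (so a half turn about x gives the same grasp; the last joint's range is limited). The gripper opens to 85 mm and grips with 20 to 120 N. Pads are 22 mm wide; open, the fingers measure 114 mm over their backs; the gripper's body (76 mm by 85 mm) begins 54 mm behind the grasp point. The pads swing forward as they close: fully open they stand 13 mm farther back than shut.
Start: joints at [1.161, 0.13, 1.488, -0, 1.523, -0.085], TCP at [0.191, 0.569, 0.231] pointing down, gripper open.
Joint ranges: [-2.96, 2.96], [-0.89, 2.26], [0.02, 2.5], [-1.34, 4.48], [0, 2.73], [-2.66, 2.66]. Speed limits (rad/s): [2.39, 2.39, 2.79, 3.14, 3.14, 3.14].

INTERFACE

Orientations are given as a 3x3 rotation matrix whose columns are the frame's x, y, z axes.
In Python, from workcell import bot gives the robot as it stands.
- The arm moves only by the tool jog_arm, never from a script. Its argument "series" is a list of rows, each a list of 7 numbers: the opening in per cent of the stroke, from 0 (shut) to 100 (fully open), then the shift along the tool's x, y, z in cm, then the turn, a rotation vector about the tool's x, y, z in rad. In form: [[hand, x, y, z, rx, ry, rz], ...]. A call has exactly 8 rows; each row is the pose to reach, as a shift and turn from the pose commanded when the call began, along the tool's axes at that moment; what a row does not reach only later rows make up. A row lasts 1/12 s, in which the tool goes at most 41.7 mm and 7.16 degrees, less where a joint would pass 70% of its speed; a pose out of reach is approached as far as the arm can. A call with a gripper value outside its range is refused whole. The fingers move at their own pace and stop on an object; the grip force is fixed at half the most. Time passes only in rows, so rows that repeat a pose let the fingers close, or fill a call up. It gives the time, the measured TCP pose, the force and the opening at its end, in the units of the state.
- bot.get_state(): the state, without advancing time (a new reading comes with each control period).
- bot.capture(name): name is "scene" or "top" or "wrist"; returns the picture (384x512x3 uint8, red, green, blue); there is no depth.
- bot.camera_info(name): a dict with "fx", "fy", "cx", "cy" (pixels), "world_to_cam" (4x4, takes a point from world to camera coordinates). Camera axes: x right, y up, looking along -z (the intrinsics and any distortion apply to the point x, -y, -z); pixel columns grow to the right and rows downward; lengths in m; the calibration is good to about 2 mm. A picture is of the moment at which its call begins: read the wrist's pose just before it. camera_info takes no time and is no camera call; for the wrist camera it gives the pose at the moment of the call.
- bot.sign_off(): hands the job in, once; it reports no verdict.
The state is a dict: "time": time; "joint_pos": joint angles; "qvel": joint speeds; "joint_efforts": joint torques, N m; "ee_pos": TCP position; "tool_rot": TCP orientation; "contact_force": force on the tool from outside, world axes, zero at the start; "ft_torque": the same for the moment, N m; "opening": finger opening in m.
Only numpy, scipy, OpenCV 4.12 (cv2) and the standard library are available. Lean on these libraries where they do the work, as an engineer would, in place of code of your own. Each camera call takes 0.05 s, during which the arm holds its last target.

TASK

Tug-test both push-in plugs of the vacuum manifold: grip each one and pull it straight up with slowly rising force to about 12 N, hold that pull for about half a second, and never load a port with more than 20 N. One plug holds: let it go and leave it in its port. The other has lost its snap lip and slides out: put it down in the white tray, and leave the other things on the bench alone.

Things in the scene. Friction and masses are not known exactly. Their poses are not given: they have to be found in the camera images.
- manifold: fixed aluminium bar, 56 x 190 mm, top 50 mm above the bench, on a 222 mm long foot plate, with two plugged ports side by side along its length; origin at the centre of its underside, its y axis along the bar, z up
- port_1 (a point): centre of the mouth of the port on the manifold's +y side, 51 mm above the bench (rim of its grey collar); the bore is vertical and 14 mm wide; the two ports are 110 mm apart. Spring jaws in it rub on the plug's neck: any plug, sound or faulty, drags with about 2 to 5 N over its first 10 mm of rise
- port_2 (a point): the same for the port on the manifold's -y side. In either port a sound plug stops dead 1 to 8 mm (not the same each time) above where it stood, when its lip meets the jaws, and holds far more than 20 N; it may be left raised by that play. A faulty plug keeps sliding and is clear of the port after 35 to 42 mm
- insert_1 (a joint): rise of port 1's sprung insert (collar with the retaining jaws), in m: 0 unloaded, up under a pull, 25 N per mm; it moves less than the reading's noise in an ordinary test
- insert_2 (a joint): the same for port 2
- plug_a: loose grey plug, 76 mm long, about 35 g, standing upright in one of the ports (which one varies): a round grip 22 mm in diameter from 42 to 76 mm above its origin, the only part in sight, on a 12 mm barrel (18 to 42 mm) and an 8 mm neck hidden in the port; origin at the centre of its lower end, 10 to 17 mm above the bench at the start, z up along its axis
- plug_b: the other plug: same shape, size and looks; exactly one of the two is faulty, and it may be either
- plug_a_grip (a point): on plug_a's axis at the middle of its grip, 59 mm above its origin
- plug_b_grip (a point): on plug_b's axis at the middle of its grip, 59 mm above its origin
- tray: fixed square white tray, 150 x 150 mm outside, walls 4 mm thick and 22 mm high, empty; origin at the centre of its underside, inner floor 4 mm up
- label_roll: bystander: white roll, 66 mm across and 40 mm high, behind the manifold; origin at the centre of its underside
- petri_dish: bystander: closed dish, 63 mm across and 14 mm high, behind the manifold; origin at the centre of its underside
Mind the look-alikes: they are no part of the job. What is shaped like the plug_a but blue or green is not meant.

How it is judged:
By the outcome, as a careful person would: the job done as asked, in the order asked, and still so for the second after the job is handed in, with the robot touching nothing.
It also fails if it takes over 64 s, if anything falls off the work surface, if the arm or the gripper's body presses on something with over 40 N, if the wrist force passes 120 N, or if a joint passes its speed limit or range.

## Working session

There is one attempt and no reset: what is moved stays moved. The work goes in short steps, Python scripts to look and compute and a tool call to move; the robot and the scene stay as the last step left them, time stands still between calls to the robot, and variables do not carry over. Pictures are saved under pics/ and viewed, and the job is handed in when it is done.

Besides the shell and the picture viewer there is one more tool, called after ">>>" as name([rows], argument=value, ...), one row to a line, values as JSON. jog_arm: Moves the arm, as the interface text tells. Its arguments: {"type":"object","properties":{"series":{"type":"array"}},"required":["series"]}

```bash
ls; mkdir -p pics
python3 - <<'E'
from workcell import bot
import cv2, numpy as np
np.set_printoptions(precision=4,suppress=True)
s=bot.get_state();print(s)
for n in ["scene","top","wrist"]:
    print(n,bot.camera_info(n))
    cv2.imwrite(f"pics/{n}0.png",bot.capture(n)[:,:,::-1])
E
```

```text
pics
{'time': 0.0, 'joint_pos': array([ 1.1606,  0.1312,  1.4893,  0.    ,  1.523 , -0.0854]), 'qvel': array([ 0.001 , -0.0013, -0.0002, -0.0013, -0.0007,  0.0001]), 'joint_efforts': array([  0.0007, -56.9395, -50.0559,  -0.0001,   0.0143,   0.    ]), 'ee_pos': array([0.1912, 0.5681, 0.2302]), 'tool_rot': array([[-0.0007,  0.3191,  0.9477],
       [-0.0017,  0.9477, -0.3191],
       [-1.    , -0.0018, -0.0002]]), 'contact_force': array([-0.011 ,  0.2325,  0.9686]), 'ft_torque': array([-0.009 ,  0.0256,  0.0717]), 'opening': 0.08551410447413596}
scene {'fx': 454.14641764067443, 'fy': 454.14641764067443, 'cx': 256.06901141512196, 'cy': 186.63516647415915, 'world_to_cam': array([[ 0.7393, -0.6732, -0.0165, -0.3881],
       [ 0.517 ,  0.5518,  0.6544, -0.2841],
       [-0.4315, -0.4923,  0.7559, -0.7743],
       [ 0.    ,  0.    ,  0.    ,  1.    ]])}
top {'fx': 368.4315853059912, 'fy': 368.4315853059912, 'cx': 254.4584027610005, 'cy': 192.76325013738472, 'world_to_cam': array([[ 0.0232, -0.9992,  0.0318, -0.0748],
       [ 0.9821,  0.0288,  0.1863, -0.507 ],
       [-0.1871,  0.0269,  0.982 , -0.9272],
       [ 0.    ,  0.    ,  0.    ,  1.    ]])}
wrist {'fx': 291.03218059449665, 'fy': 291.03218059449665, 'cx': 259.39729738826117, 'cy': 189.18053602470442, 'world_to_cam': array([[ 0.318 ,  0.9481, -0.0015, -0.6001],
       [-0.9084,  0.3042, -0.2869,  0.0385],
       [-0.2716,  0.0926,  0.958 , -0.3796],
       [ 0.    ,  0.    ,  0.    ,  1.    ]])}
```

View pics/scene0.png

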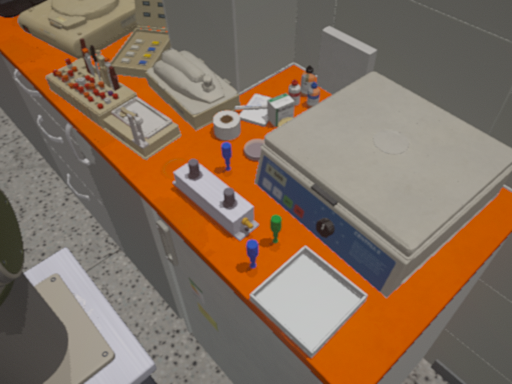

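View pics/top0.png

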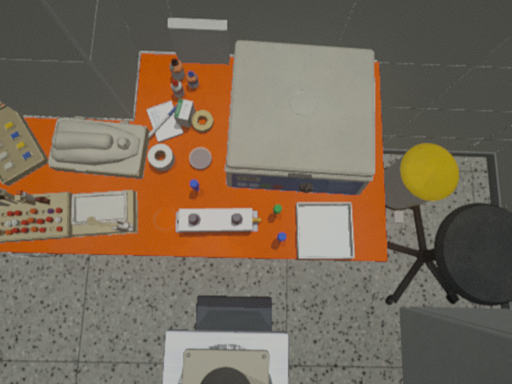

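View pics/wrist0.png

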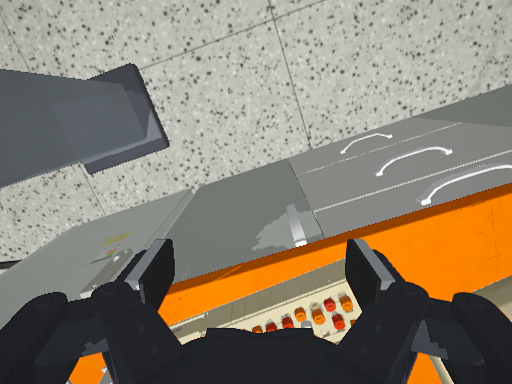

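The scene view shows the bar with grey plugs at about (194,170) and (229,198). The top view has them at (193,219) and (237,219), with the tray at about (325,231). The blue look-alikes (top view) are at (194,186) and (281,237), and the green one is at (277,209). Next I'll take close crops and triangulate.

```bash
cat > h.py <<'E'
import numpy as np, cv2
def ray(ci,uv):
    W=np.array(ci["world_to_cam"]);R=W[:3,:3];t=W[:3,3]
    d=np.array([(uv[0]-ci["cx"])/ci["fx"],-(uv[1]-ci["cy"])/ci["fy"],-1.])
    return -R.T@t, R.T@d/np.linalg.norm(d)
def onz(ci,uv,z):
    o,d=ray(ci,uv); return o+d*(z-o[2])/d[2]
def tri(obs):
    A=np.zeros((3,3));b=np.zeros(3);L=[]
    for ci,uv in obs:
        o,d=ray(ci,uv);P=np.eye(3)-np.outer(d,d);A+=P;b+=P@o;L.append((o,P))
    x=np.linalg.solve(A,b); return x,[np.linalg.norm(P@(x-o)) for o,P in L]
def proj(ci,p):
    W=np.array(ci["world_to_cam"]);c=W[:3,:3]@p+W[:3,3]
    return np.array([ci["cx"]+ci["fx"]*c[0]/-c[2],ci["cy"]-ci["fy"]*c[1]/-c[2]])
E
python3 - <<'E'
import cv2
t=cv2.imread('pics/top0.png');s=cv2.imread('pics/scene0.png')
cv2.imwrite('pics/topc.png',cv2.resize(t[170:270,160:360],None,fx=4,fy=4,interpolation=cv2.INTER_CUBIC))
cv2.imwrite('pics/scenec.png',cv2.resize(s[140:270,160:300],None,fx=4.5,fy=4.5,interpolation=cv2.INTER_CUBIC))
E
```

```text
(no output)
```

View pics/topc.png

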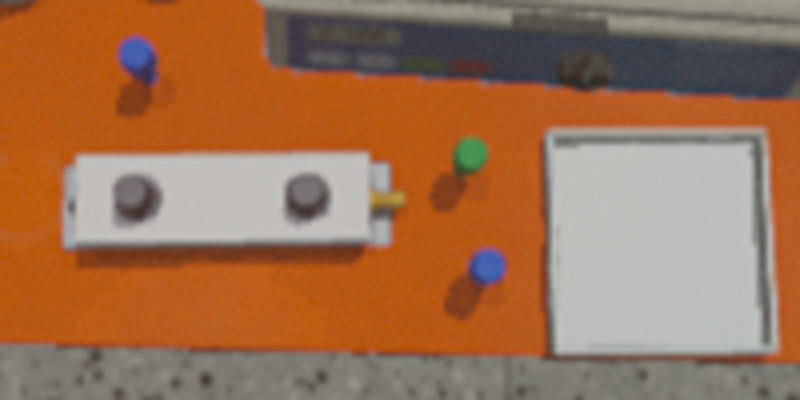

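View pics/scenec.png

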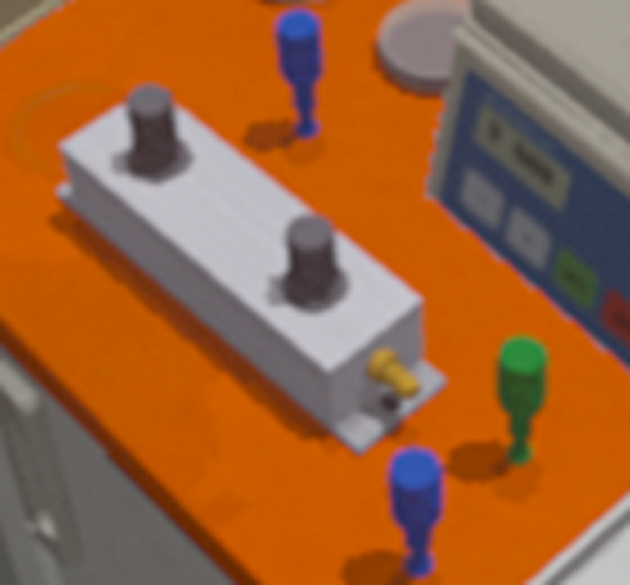

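Candidates are grey plugs at top (193,218) and (237,218), blue at (194,184) and (282,236), and green at (277,208). I choose the two grey ones in the bar. The crop shows them seated in collars on the white bar, while the coloured ones stand on the bench.

Run:
```python
from workcell import bot
import numpy as np
from h import *
np.set_printoptions(precision=4,suppress=True)
T=bot.camera_info("top");S=bot.camera_info("scene")
c=lambda u,v,k,x,y:((u+.5)/k-.5+x,(v+.5)/k-.5+y)
tp=lambda u,v:c(u,v,4,160,170); sp=lambda u,v:c(u,v,4.5,160,140)
print("cams",-T['world_to_cam'][:3,:3].T@T['world_to_cam'][:3,3],-S['world_to_cam'][:3,:3].T@S['world_to_cam'][:3,3])
P=[]
for n,a,b in [("L",(133,190),(150,98)),("R",(307,191),(312,230)),("blueN",(487,266),(414,466)),("green",(471,155),(523,354)),("blueF",(136,56),(299,25))]:
    x,e=tri([(T,tp(*a)),(S,sp(*b))]);print(n,x,np.array(e)*1e3);P.append(x)
print(np.linalg.norm(P[0]-P[1]))
for n,a in [("bar",[(77,153),(369,153),(369,243),(77,243)])]:
    for q in a: print(n,onz(T,tp(*q),.05))
for q in [(60,147),(421,300),(330,368)]: print("bar scene",onz(S,sp(*q),.05))
for q in [(546,130),(766,129),(776,352),(552,354)]: print("tray",onz(T,tp(*q),.022))
for q in [(253,294),(309,249),(365,295),(310,347)]: print("tray s",onz(S,q,.022))
s=bot.get_state()
print(bot.get_state()['ee_pos'],s['tool_rot'])
```

```text
cams [ 0.3262 -0.0353  1.0073] [ 0.0997 -0.4857  0.7649]
L [0.4342 0.0911 0.0939] [0.0532 0.0532]
R [ 0.4381 -0.0172  0.09  ] [1.2134 1.2134]
blueN [ 0.3949 -0.1316  0.0765] [0.7894 0.7894]
green [ 0.4656 -0.1209  0.0765] [1.1499 1.1499]
blueF [0.5237 0.0955 0.0774] [1.214 1.214]
0.10843203475798527
bar [0.4627 0.1347 0.05  ]
bar [ 0.468  -0.0556  0.05  ]
bar [ 0.409  -0.0571  0.05  ]
bar [0.4041 0.1312 0.05  ]
bar scene [0.4048 0.1323 0.05  ]
bar scene [ 0.4684 -0.0547  0.05  ]
bar scene [ 0.4143 -0.0557  0.05  ]
tray [ 0.4913 -0.1762  0.022 ]
tray [ 0.4963 -0.3271  0.022 ]
tray [ 0.3462 -0.3299  0.022 ]
tray [ 0.3413 -0.1805  0.022 ]
tray s [ 0.348  -0.1868  0.022 ]
tray s [ 0.4911 -0.1894  0.022 ]
tray s [ 0.4934 -0.3242  0.022 ]
tray s [ 0.3527 -0.3223  0.022 ]
[0.1913 0.5682 0.2305] [[-0.0006  0.3191  0.9477]
 [-0.0013  0.9477 -0.3191]
 [-1.     -0.0014 -0.0001]]
```

Run:
```python
from workcell import bot
import numpy as np
from h import *
np.set_printoptions(precision=4,suppress=True)
C=bot.camera_info("wrist");s=bot.get_state();R=s['tool_rot'];p=s['ee_pos']
W=C['world_to_cam'];cp=-W[:3,:3].T@W[:3,3]
print("cam in tool",R.T@(cp-p),"look in tool",R.T@(-W[2,:3]),"TCP px",proj(C,p))
for dz in(.0,.05,.1,.14):
  print(dz,proj(C,p+np.array([0,0,-dz])), proj(C,p+np.array([0,0,-dz])+.05*R[:,2]),proj(C,p+np.array([0,0,-dz])-.05*R[:,2]))
T=bot.camera_info("top")
c=lambda u,v:((u+.5)/4-.5+160,(v+.5)/4-.5+170)
for q in [(275,68),(780,95)]: print("instr base",onz(T,c(*q),0.0))
d=np.array([.434,.091,.231])-p;print("shift tool cm",R.T@d*100)
```

```text
cam in tool [-0.1435  0.0008 -0.0727] look in tool [0.9579 0.0005 0.287 ] TCP px [257.7131 241.4936]
0.0 [257.7131 241.4936] [257.7479 317.8703] [257.6715 149.8898]
0.05 [258.1918 209.0967] [258.1879 270.9962] [258.1963 137.9371]
0.1 [258.49   188.9123] [258.4709 240.8475] [258.5115 130.7599]
0.14 [258.6583 177.5254] [258.6336 223.5065] [258.6855 126.7982]
instr base [0.5333 0.0102 0.    ]
instr base [ 0.5246 -0.3442  0.    ]
shift tool cm [ -0.0034 -37.4828  38.2332]
```

>>> jog_arm([
  [100, 0, -2.7, 2.5, 0, 0, 0],
  [100, 0, -5.4, 5, 0, 0, 0],
  [100, 0, -8.1, 7.5, 0, 0, 0],
  [100, 0, -10.8, 10, 0, 0, 0],
  [100, 0, -13.5, 12.5, 0, 0, 0],
  [100, 0, -16.2, 15, 0, 0, 0],
  [100, 0, -18.9, 17.5, 0, 0, 0],
  [100, 0, -21.6, 20, 0, 0, 0],
])

```text
time: 0.82
ee_pos: [0.3122, 0.2985, 0.2311]
tool_rot: [[0.0, 0.319, 0.948], [-0.0, 0.948, -0.319], [-1.0, -0.0, 0.0]]
contact_force: [1.5, 0.5, -0.0]
opening: 0.0855
```

>>> jog_arm([
  [100, 0.4, -2.7, 2.6, -0.05, 0, 0],
  [100, 0.8, -5.4, 5.2, -0.1, 0, 0],
  [100, 1.2, -8.1, 7.8, -0.15, 0, 0],
  [100, 1.6, -10.8, 10.4, -0.2, 0, 0],
  [100, 2, -13.5, 13, -0.25, 0, 0],
  [100, 2.4, -16.2, 15.6, -0.3, 0, 0],
  [100, 3, -19, 18, -0.353, 0, 0],
  [100, 3, -21, 20.1, -0.353, 0, 0],
])

```text
time: 1.48
ee_pos: [0.4352, 0.0343, 0.2]
tool_rot: [[-0.002, -0.031, 1.0], [-0.0, 1.0, 0.031], [-1.0, -0.0, -0.002]]
contact_force: [-0.6, 0.7, 0.4]
opening: 0.0851
```

Run:
```python
from workcell import bot
import cv2, pickle
s=bot.get_state();C=bot.camera_info("wrist");im=bot.capture("wrist")
print(s['ee_pos'],s['tool_rot'],s['qvel'],s['contact_force'],s['joint_pos'])
pickle.dump((s,C,im),open('w1.pkl','wb'))
cv2.imwrite("pics/w1.png",im[:,:,::-1])
```

```text
[0.43521638 0.03430171 0.20002194] [[-1.55503515e-03 -3.05450945e-02  9.99532180e-01]
 [-4.72362563e-04  9.99533300e-01  3.05443938e-02]
 [-9.99998679e-01 -4.24643977e-04 -1.56873777e-03]] [-0.69161288  0.39400754 -0.32555908  0.01425525 -0.0717252  -0.5939651 ] [-0.60705043  0.72624814  0.44204824] [-3.84493161e-02 -3.10412117e-01  1.95958196e+00 -5.33362504e-04
  1.49395855e+00 -1.63975381e+00]
```

View pics/w1.png

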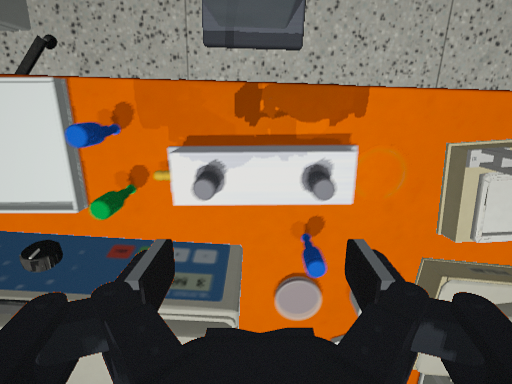

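The wrist view shows the bar with grey caps at about (208,186) for port 2 and (322,185) for port 1. Blue is at (90,133) and (313,262), and green at (107,204). I'll move over the port 1 plug for a second view.

>>> jog_arm([
  [100, 1, 1.2, 0, 0, 0, 0],
  [100, 2, 2.4, 0, 0, 0, 0],
  [100, 3, 3.6, 0, 0, 0, 0],
  [100, 4, 4.8, 0, 0, 0, 0],
  [70, 5, 5.4, 0, 0, 0, 0],
  [60, 5, 5.4, 0, 0, 0, 0],
  [60, 5, 5.4, 0, 0, 0, 0],
  [60, 5, 5.4, 0, 0, 0, 0],
])

```text
time: 2.2
ee_pos: [0.4342, 0.0906, 0.1517]
tool_rot: [[0.0, -0.028, 1.0], [-0.0, 1.0, 0.028], [-1.0, -0.0, 0.0]]
contact_force: [-0.5, 0.7, 0.6]
opening: 0.0512
```

Run:
```python
from workcell import bot
import cv2, pickle
s=bot.get_state();C=bot.camera_info("wrist");im=bot.capture("wrist")
print(s['ee_pos'],s['tool_rot'],s['qvel'],s['contact_force'],s['opening'])
pickle.dump((s,C,im),open('w2.pkl','wb'))
cv2.imwrite("pics/w2.png",im[:,:,::-1])
for i in(1,2):
    im=pickle.load(open(f'w{i}.pkl','rb'))[2][:,:,::-1]
    cv2.imwrite(f"pics/w{i}c.png",cv2.resize(im[130:250,90:400] if i==2 else im[130:230,150:370],None,fx=2.5 if i==2 else 3.5,fy=2.5 if i==2 else 3.5,interpolation=cv2.INTER_CUBIC))
```

```text
[0.43423487 0.09060216 0.15172078] [[ 3.67431386e-04 -2.83433498e-02  9.99598179e-01]
 [-2.82520918e-04  9.99598204e-01  2.83434543e-02]
 [-9.99999893e-01 -2.92821670e-04  3.59276164e-04]] [-0.00896008 -0.00679781 -0.00967019  0.00175872 -0.00190563  0.00103891] [-0.48144152  0.65341321  0.6297278 ] 0.05123151963951028
```

View pics/w1c.png

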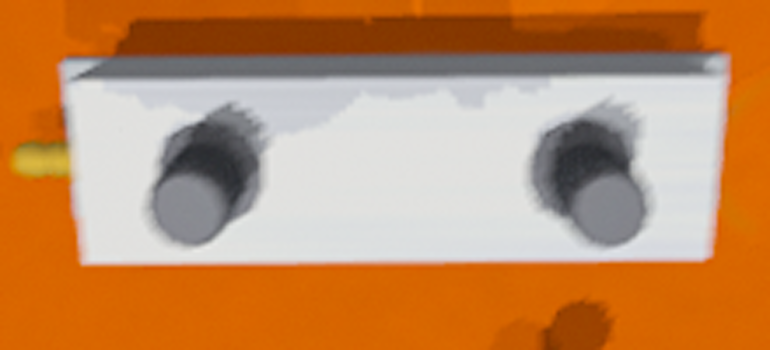

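View pics/w2c.png

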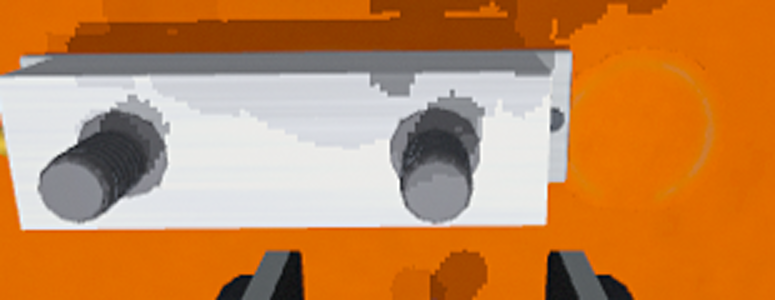

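Run:
```python
from workcell import bot
import numpy as np,pickle
from h import *
np.set_printoptions(precision=4,suppress=True)
C1=pickle.load(open('w1.pkl','rb'))[1];C2=pickle.load(open('w2.pkl','rb'))[1]
T=bot.camera_info("top");S=bot.camera_info("scene")
c=lambda u,v,k,x,y:((u+.5)/k-.5+x,(v+.5)/k-.5+y)
a=lambda u,v:c(u,v,3.5,150,130);b=lambda u,v:c(u,v,2.5,90,130)
tp=lambda u,v:c(u,v,4,160,170); sp=lambda u,v:c(u,v,4.5,160,140)
for n,p,q,t,s in [("L",(608,209),(437,192),(133,190),(150,98)),("R",(190,208),(76,190),(307,191),(312,230))]:
    print(n,"wrist",*tri([(C1,a(*p)),(C2,b(*q))]),"w2+top",*tri([(T,tp(*t)),(C2,b(*q))]),"w2+scene",*tri([(S,sp(*s)),(C2,b(*q))]),'all',*tri([(T,tp(*t)),(C2,b(*q)),(S,sp(*s)),(C1,a(*p))]))
    for z in(.088,.091,.094): print(z,onz(C1,a(*p),z),onz(C2,b(*q),z))
# collars at z .051 and bar edges in w2
for m,q in [("collarL",(435,146)),("collarR",(122,152)),("barE nearL",(0,76)),("barE nearR",(549,75)),("far L",(20,229)),("far R",(547,225))]:
    print(m,onz(C2,b(*q),.051))
```

```text
L wrist [0.4396 0.0954 0.0813] [np.float64(0.00023725321464512764), np.float64(0.00023725321464497366)] w2+top [0.4354 0.0933 0.0909] [np.float64(0.00205401924310273), np.float64(0.002054019243102729)] w2+scene [0.4368 0.0953 0.089 ] [np.float64(0.00023902575976451868), np.float64(0.00023902575976455563)] all [0.4356 0.0932 0.0913] [np.float64(0.0021029165737486443), np.float64(0.0020545223360674573), np.float64(0.0002462484337155096), np.float64(0.000873590920222594)]
0.088 [0.4375 0.0937 0.088 ] [0.4374 0.0953 0.088 ]
0.091 [0.4366 0.093  0.091 ] [0.4363 0.0952 0.091 ]
0.094 [0.4357 0.0923 0.094 ] [0.4352 0.0951 0.094 ]
R wrist [ 0.4424 -0.0168  0.082 ] [np.float64(9.64761359353947e-05), np.float64(9.647613593531163e-05)] w2+top [ 0.4392 -0.0157  0.0857] [np.float64(0.0018455320057268602), np.float64(0.0018455320057268955)] w2+scene [ 0.441  -0.015   0.0859] [np.float64(0.0001821164223145925), np.float64(0.00018211642231455403)] all [ 0.4399 -0.0157  0.0869] [np.float64(0.002623418257498389), np.float64(0.001364299343111278), np.float64(0.0007760883365155736), np.float64(0.0011024102915533009)]
0.088 [ 0.4407 -0.0157  0.088 ] [ 0.44   -0.0139  0.088 ]
0.091 [ 0.4398 -0.0151  0.091 ] [ 0.4389 -0.0124  0.091 ]
0.094 [ 0.4388 -0.0145  0.094 ] [ 0.4378 -0.0109  0.094 ]
collarL [0.4339 0.0951 0.051 ]
collarR [ 0.4393 -0.0146  0.051 ]
barE nearL [ 0.4134 -0.0537  0.051 ]
barE nearR [0.4076 0.133  0.051 ]
far L [ 0.4697 -0.0542  0.051 ]
far R [0.4625 0.1366 0.051 ]
```

Port 1's plug cap is at about (0.4355, 0.095, 0.090) and port 2's at about (0.440, -0.015, 0.087). They are 110 mm apart and the heights fit the text. Only the top camera disagrees, by about 2 mm in y. Descending on port 1.

>>> jog_arm([
  [60, 0, 0.45, 0.15, 0, 0, 0],
  [60, 1.5, 0.45, 0.15, 0, 0, 0],
  [60, 3, 0.45, 0.15, 0, 0, 0],
  [60, 4.5, 0.45, 0.15, 0, 0, 0],
  [60, 6, 0.45, 0.15, 0, 0, 0],
  [50, 7.5, 0.45, 0.15, 0, 0, 0],
  [35, 9, 0.45, 0.15, 0, 0, 0],
  [35, 9.2, 0.45, 0.15, 0, 0, 0],
])

```text
time: 2.92
ee_pos: [0.434, 0.0952, 0.0572]
tool_rot: [[-0.003, -0.028, 1.0], [-0.0, 1.0, 0.028], [-1.0, -0.0, -0.003]]
contact_force: [-0.2, -0.1, -0.4]
opening: 0.0302
```

Run:
```python
from workcell import bot
import cv2, pickle
s=bot.get_state();C=bot.camera_info("wrist");im=bot.capture("wrist")
print(s['ee_pos'],s['qvel'],s['contact_force'],s['opening'])
cv2.imwrite("pics/w3.png",im[:,:,::-1])
```

```text
[0.4339602  0.09520507 0.0571654 ] [ 0.0005277   0.0140059  -0.00897534 -0.00041234 -0.00056582  0.00098397] [-0.15159595 -0.14451477 -0.43768469] 0.030212817594319964
```

View pics/w3.png

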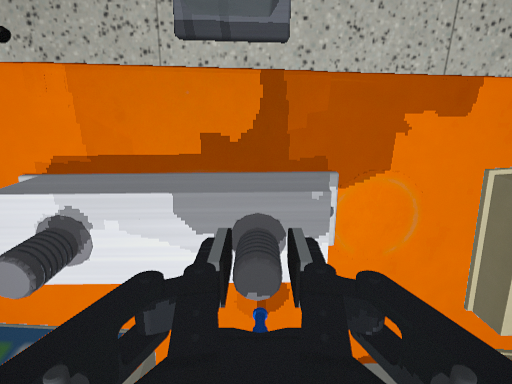

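The plug stands between the pads (cap at about (258,270), pads at 231 and 289), roughly centred and about 0.5 mm to the -y side. Now closing.

>>> jog_arm([
  [35, 0, -0.05, 0, 0, 0, 0],
  [30, 0, -0.05, 0, 0, 0, 0],
  [26, 0, -0.05, 0, 0, 0, 0],
  [0, 0, -0.05, 0, 0, 0, 0],
  [0, 0, -0.05, 0, 0, 0, 0],
  [0, 0, -0.05, 0, 0, 0, 0],
  [0, 0, -0.05, 0, 0, 0, 0],
  [0, 0, -0.05, 0, 0, 0, 0],
])

```text
time: 3.63
ee_pos: [0.4357, 0.095, 0.0596]
tool_rot: [[0.001, -0.028, 1.0], [0.0, 1.0, 0.028], [-1.0, 0.0, 0.001]]
contact_force: [1.2, 0.8, 1.2]
opening: 0.02
```

```bash
cat > st.py <<'E'
from workcell import bot
s=bot.get_state()
print(s['time'],s['ee_pos'].round(5),s['contact_force'].round(2),s['ft_torque'].round(2),s['opening'],abs(s['qvel']).max().round(4),s['joint_efforts'].round(2))
E
python3 st.py
```

```text
3.6333 [0.43575 0.09502 0.05964] [1.17 0.8  1.19] [ 0.01 -0.09 -0.03] 0.01999238543944913 0.0025 [-1.000e-02 -3.679e+01 -4.356e+01 -4.000e-02  2.500e-01 -0.000e+00]
```

>>> jog_arm([
  [0, -0.01, 0, 0, 0, 0, 0],
  [0, -0.02, 0, 0, 0, 0, 0],
  [0, -0.03, 0, 0, 0, 0, 0],
  [0, -0.04, 0, 0, 0, 0, 0],
  [0, -0.05, 0, 0, 0, 0, 0],
  [0, -0.05, 0, 0, 0, 0, 0],
  [0, -0.05, 0, 0, 0, 0, 0],
  [0, -0.05, 0, 0, 0, 0, 0],
])

```text
time: 4.3
ee_pos: [0.4354, 0.095, 0.0597]
tool_rot: [[0.0, -0.028, 1.0], [0.0, 1.0, 0.028], [-1.0, 0.0, 0.0]]
contact_force: [1.6, 0.7, -0.1]
opening: 0.0197
```

```bash
python3 st.py
```

```text
4.3 [0.43542 0.09497 0.05975] [ 1.64  0.7  -0.12] [ 0.06 -0.37 -0.05] 0.0196901329622854 0.002 [ 1.000e-02 -3.728e+01 -4.367e+01 -9.000e-02  7.900e-01 -0.000e+00]
```

>>> jog_arm([
  [0, -0.02, 0, 0, 0, 0, 0],
  [0, -0.04, 0, 0, 0, 0, 0],
  [0, -0.06, 0, 0, 0, 0, 0],
  [0, -0.08, 0, 0, 0, 0, 0],
  [0, -0.1, 0, 0, 0, 0, 0],
  [0, -0.1, 0, 0, 0, 0, 0],
  [0, -0.1, 0, 0, 0, 0, 0],
  [0, -0.1, 0, 0, 0, 0, 0],
])

```text
time: 4.97
ee_pos: [0.4353, 0.0949, 0.0607]
tool_rot: [[-0.0, -0.028, 1.0], [-0.0, 1.0, 0.028], [-1.0, -0.0, -0.0]]
contact_force: [2.4, -0.6, -4.5]
opening: 0.0202
```

```bash
python3 st.py
```

```text
4.9667 [0.43526 0.09489 0.06069] [ 2.38 -0.55 -4.48] [-0.15 -0.5  -0.02] 0.02022245972149896 0.0022 [  0.52 -38.61 -45.16   0.33   0.91   0.  ]
```

>>> jog_arm([
  [0, -0.02, 0, 0, 0, 0, 0],
  [0, -0.04, 0, 0, 0, 0, 0],
  [0, -0.06, 0, 0, 0, 0, 0],
  [0, -0.08, 0, 0, 0, 0, 0],
  [0, -0.1, 0, 0, 0, 0, 0],
  [0, -0.1, 0, 0, 0, 0, 0],
  [0, -0.1, 0, 0, 0, 0, 0],
  [0, -0.1, 0, 0, 0, 0, 0],
])

```text
time: 5.63
ee_pos: [0.4354, 0.0949, 0.0618]
tool_rot: [[-0.0, -0.028, 1.0], [-0.0, 1.0, 0.028], [-1.0, -0.0, -0.0]]
contact_force: [1.4, -1.9, -2.7]
opening: 0.0202
```

```bash
python3 st.py
```

```text
5.6333 [0.43535 0.09494 0.0618 ] [ 1.38 -1.9  -2.69] [-0.2  -0.32  0.04] 0.02023581670479758 0.0007 [  0.53 -38.49 -45.39   0.37   0.59   0.  ]
```

>>> jog_arm([
  [0, -0.02, 0, 0, 0, 0, 0],
  [0, -0.04, 0, 0, 0, 0, 0],
  [0, -0.06, 0, 0, 0, 0, 0],
  [0, -0.08, 0, 0, 0, 0, 0],
  [0, -0.1, 0, 0, 0, 0, 0],
  [0, -0.1, 0, 0, 0, 0, 0],
  [0, -0.1, 0, 0, 0, 0, 0],
  [0, -0.1, 0, 0, 0, 0, 0],
])

```text
time: 6.3
ee_pos: [0.4354, 0.095, 0.0628]
tool_rot: [[0.0, -0.028, 1.0], [0.0, 1.0, 0.028], [-1.0, 0.0, 0.0]]
contact_force: [1.9, -0.4, -2.8]
opening: 0.0198
```

```bash
python3 st.py
```

```text
6.3 [0.43542 0.09499 0.06284] [ 1.94 -0.4  -2.78] [-0.11 -0.21 -0.03] 0.019844814244755347 0.003 [  0.42 -38.44 -45.48   0.29   0.52   0.  ]
```

>>> jog_arm([
  [0, -0.02, 0, 0, 0, 0, 0],
  [0, -0.04, 0, 0, 0, 0, 0],
  [0, -0.06, 0, 0, 0, 0, 0],
  [0, -0.08, 0, 0, 0, 0, 0],
  [0, -0.1, 0, 0, 0, 0, 0],
  [0, -0.12, 0, 0, 0, 0, 0],
  [0, -0.12, 0, 0, 0, 0, 0],
  [0, -0.12, 0, 0, 0, 0, 0],
])

```text
time: 6.97
ee_pos: [0.4354, 0.095, 0.064]
tool_rot: [[0.0, -0.028, 1.0], [-0.0, 1.0, 0.028], [-1.0, -0.0, 0.0]]
contact_force: [0.4, -0.6, -2.8]
opening: 0.0195
```

```bash
python3 st.py
```

```text
6.9667 [0.4354  0.09497 0.06402] [ 0.36 -0.63 -2.82] [-0.06 -0.28  0.06] 0.019542893401266297 0.001 [  0.34 -38.52 -45.67   0.22   0.52   0.  ]
```

>>> jog_arm([
  [0, -0.02, 0, 0, 0, 0, 0],
  [0, -0.04, 0, 0, 0, 0, 0],
  [0, -0.06, 0, 0, 0, 0, 0],
  [0, -0.08, 0, 0, 0, 0, 0],
  [0, -0.1, 0, 0, 0, 0, 0],
  [0, -0.12, 0, 0, 0, 0, 0],
  [0, -0.12, 0, 0, 0, 0, 0],
  [0, -0.12, 0, 0, 0, 0, 0],
])

```text
time: 7.63
ee_pos: [0.4354, 0.095, 0.0653]
tool_rot: [[0.0, -0.028, 1.0], [0.0, 1.0, 0.028], [-1.0, 0.0, 0.0]]
contact_force: [1.4, -0.1, -3.3]
opening: 0.0198
```

```bash
python3 st.py
```

```text
7.6333 [0.43544 0.09497 0.06526] [ 1.36 -0.05 -3.26] [-0.05 -0.27  0.02] 0.0197743263457308 0.0019 [  0.26 -38.34 -45.64   0.17   0.44   0.  ]
```

>>> jog_arm([
  [0, -0.02, 0, 0, 0, 0, 0],
  [0, -0.04, 0, 0, 0, 0, 0],
  [0, -0.06, 0, 0, 0, 0, 0],
  [0, -0.08, 0, 0, 0, 0, 0],
  [0, -0.1, 0, 0, 0, 0, 0],
  [0, -0.12, 0, 0, 0, 0, 0],
  [0, -0.12, 0, 0, 0, 0, 0],
  [0, -0.12, 0, 0, 0, 0, 0],
])

```text
time: 8.3
ee_pos: [0.4354, 0.095, 0.0664]
tool_rot: [[0.0, -0.028, 1.0], [0.0, 1.0, 0.028], [-1.0, 0.0, 0.0]]
contact_force: [0.8, -0.5, -3.0]
opening: 0.0201
```

```bash
python3 st.py
```

```text
8.3 [0.43541 0.09498 0.06643] [ 0.82 -0.47 -2.99] [-0.11 -0.27 -0.01] 0.020120902099112395 0.0021 [  0.25 -38.38 -45.79   0.16   0.44   0.  ]
```

>>> jog_arm([
  [0, -0.02, 0, 0, 0, 0, 0],
  [0, -0.04, 0, 0, 0, 0, 0],
  [0, -0.06, 0, 0, 0, 0, 0],
  [0, -0.08, 0, 0, 0, 0, 0],
  [0, -0.1, 0, 0, 0, 0, 0],
  [0, -0.12, 0, 0, 0, 0, 0],
  [0, -0.12, 0, 0, 0, 0, 0],
  [0, -0.12, 0, 0, 0, 0, 0],
])

```text
time: 8.97
ee_pos: [0.4354, 0.095, 0.0677]
tool_rot: [[0.0, -0.028, 1.0], [0.0, 1.0, 0.028], [-1.0, 0.0, 0.0]]
contact_force: [1.0, -0.2, -2.1]
opening: 0.0202
```

```bash
python3 st.py
```

```text
8.9667 [0.43545 0.09497 0.06767] [ 1.04 -0.24 -2.14] [-0.05 -0.22  0.04] 0.020166994023199748 0.0023 [  0.2  -38.25 -45.78   0.12   0.4    0.  ]
```

>>> jog_arm([
  [0, -0.02, 0, 0, 0, 0, 0],
  [0, -0.04, 0, 0, 0, 0, 0],
  [0, -0.06, 0, 0, 0, 0, 0],
  [0, -0.08, 0, 0, 0, 0, 0],
  [0, -0.1, 0, 0, 0, 0, 0],
  [0, -0.12, 0, 0, 0, 0, 0],
  [0, -0.14, 0, 0, 0, 0, 0],
  [0, -0.14, 0, 0, 0, 0, 0],
])

```text
time: 9.63
ee_pos: [0.4354, 0.095, 0.069]
tool_rot: [[-0.0, -0.028, 1.0], [-0.0, 1.0, 0.028], [-1.0, -0.0, -0.0]]
contact_force: [1.0, 0.0, -2.3]
opening: 0.0203
```

```bash
python3 st.py
python3 - <<'E'
from workcell import bot
import cv2
cv2.imwrite("pics/w4.png",bot.capture("wrist")[:,:,::-1])
E
```

```text
9.6333 [0.4354  0.09497 0.06903] [ 0.95  0.01 -2.25] [-0.01 -0.22 -0.04] 0.020324372475254794 0.0015 [  0.18 -38.33 -45.97   0.11   0.41   0.  ]
```

View pics/w4.png

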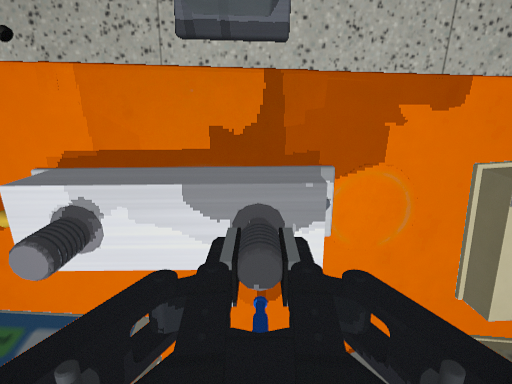

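Run:
```python
from workcell import bot
import cv2
im=bot.capture("scene")[:,:,::-1]
cv2.imwrite("pics/s4c.png",cv2.resize(im[120:270,150:300],None,fx=4,fy=4,interpolation=cv2.INTER_CUBIC))
w=cv2.imread('pics/w3.png')[200:320,190:330];v=cv2.imread('pics/w4.png')[200:320,190:330]
import numpy as np
cv2.imwrite("pics/cmp.png",cv2.resize(np.hstack([w,v]),None,fx=2.8,fy=2.8,interpolation=cv2.INTER_CUBIC))
```

```text
(no output)
```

View pics/s4c.png

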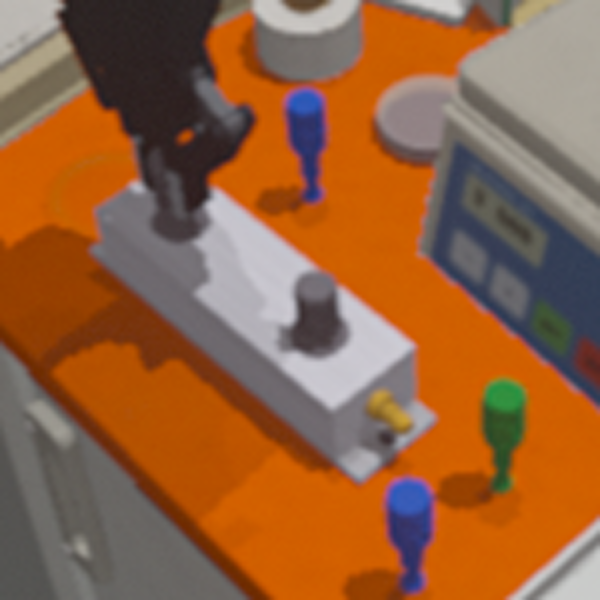

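View pics/cmp.png

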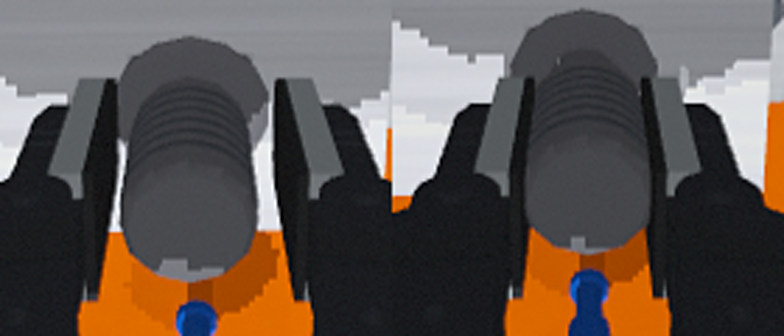

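>>> jog_arm([
  [0, -0.04, 0, 0, 0, 0, 0],
  [0, -0.08, 0, 0, 0, 0, 0],
  [0, -0.12, 0, 0, 0, 0, 0],
  [0, -0.16, 0, 0, 0, 0, 0],
  [0, -0.2, 0, 0, 0, 0, 0],
  [0, -0.24, 0, 0, 0, 0, 0],
  [0, -0.3, 0, 0, 0, 0, 0],
  [0, -0.3, 0, 0, 0, 0, 0],
])

```text
time: 10.4
ee_pos: [0.4355, 0.095, 0.0722]
tool_rot: [[0.0, -0.028, 1.0], [0.0, 1.0, 0.028], [-1.0, 0.0, 0.0]]
contact_force: [0.2, -0.3, -0.4]
opening: 0.0199
```

```bash
python3 st.py
python3 - <<'E'
from workcell import bot
import cv2
import numpy as np
im=bot.capture("wrist")[:,:,::-1]
cv2.imwrite("pics/w5.png",im)
w=cv2.imread('pics/w4.png')[200:320,190:330];v=im[200:320,190:330]
cv2.imwrite("pics/cmp2.png",cv2.resize(np.hstack([w,v]),None,fx=2.8,fy=2.8,interpolation=cv2.INTER_CUBIC))
E
```

```text
10.4 [0.43552 0.09498 0.07222] [ 0.2  -0.25 -0.44] [-0.03  0.14  0.  ] 0.019922020628303116 0.0094 [  0.15 -37.61 -45.45   0.08   0.32   0.  ]
```

View pics/cmp2.png

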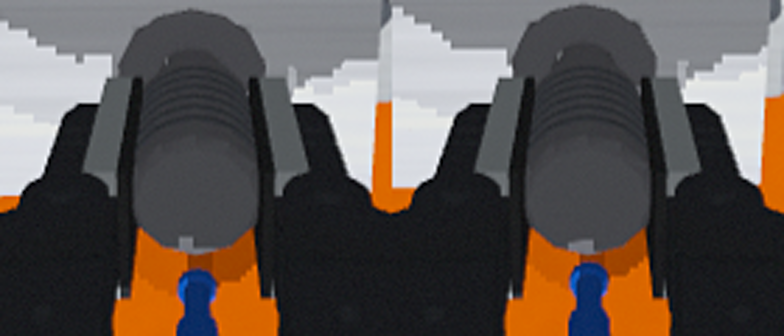

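The cap stays fixed between the pads while the tool rises 12.5 mm, and the drag has dropped away. This is the faulty plug, so I'll pull it clear straight up.

>>> jog_arm([
  [0, -0.5, 0, 0, 0, 0, 0],
  [0, -1, 0, 0, 0, 0, 0],
  [0, -1.5, 0, 0, 0, 0, 0],
  [0, -2, 0, 0, 0, 0, 0],
  [0, -2.5, 0, 0, 0, 0, 0],
  [0, -3.1, 0, 0, 0, 0, 0],
  [0, -3.8, 0, 0, 0, 0, 0],
  [0, -4.6, 0, 0, 0, 0, 0],
])

```text
time: 11.12
ee_pos: [0.4352, 0.0949, 0.1186]
tool_rot: [[-0.0, -0.028, 1.0], [-0.0, 1.0, 0.028], [-1.0, -0.0, -0.0]]
contact_force: [-0.2, -1.0, 0.3]
opening: 0.0201
```

```bash
python3 st.py
python3 - <<'E'
from workcell import bot
import cv2
im=bot.capture("scene")[:,:,::-1]
cv2.imwrite("pics/s5c.png",cv2.resize(im[120:270,150:300],None,fx=4,fy=4,interpolation=cv2.INTER_CUBIC))
E
```

```text
11.1167 [0.4352  0.09495 0.11856] [-0.16 -0.98  0.28] [-0.06 -0.04  0.02] 0.0200955085705695 0.2049 [ 1.000e-02 -3.578e+01 -4.734e+01  0.000e+00 -4.800e-01 -0.000e+00]
```

View pics/s5c.png

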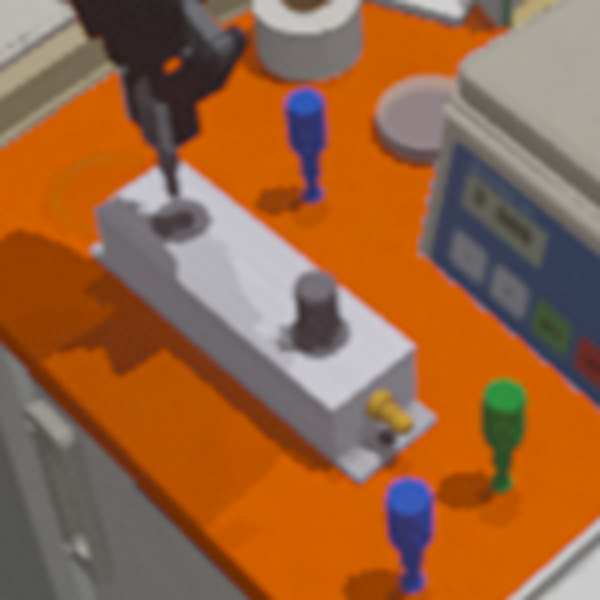

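Scene crop: port 1 is empty and the plug hangs from the gripper clear of the mouth at (180,215). Port 2's plug is untouched. Carrying it over to the tray.

>>> jog_arm([
  [0, -2.5, 0, 0, 0, 0, 0],
  [0, -5, -1, 0, 0, 0, 0],
  [0, -5.5, -4, 0, 0, 0, 0],
  [0, -5.5, -7.2, 0, 0, 0, 0],
  [0, -5.5, -10.4, 0, 0, 0, 0],
  [0, -5.5, -13.6, -0.3, 0, 0, 0],
  [0, -5.5, -16.8, -0.6, 0, 0, 0],
  [0, -5.5, -20, -0.9, 0, 0, 0],
])

```text
time: 11.83
ee_pos: [0.4318, -0.1067, 0.1735]
tool_rot: [[0.001, -0.028, 1.0], [-0.0, 1.0, 0.028], [-1.0, -0.0, 0.001]]
contact_force: [0.3, -0.3, -0.1]
opening: 0.02
```

>>> jog_arm([
  [0, 0, -3.2, -0.1, 0, 0, 0],
  [0, 0, -6.4, -0.2, 0, -0.08, 0],
  [0, 0, -9.6, -0.3, 0, -0.16, 0],
  [0, 0, -12.5, -0.4, 0, -0.24, 0],
  [0, 0, -15, -0.4, 0, -0.32, 0],
  [0, 0, -15, -0.4, 0, -0.4, 0],
  [0, 0, -15, -0.4, 0, -0.48, 0],
  [0, 0, -15, -0.4, 0, -0.52, 0],
])

```text
time: 12.5
ee_pos: [0.4339, -0.2527, 0.1739]
tool_rot: [[0.495, -0.016, 0.869], [0.009, 1.0, 0.013], [-0.869, 0.001, 0.495]]
contact_force: [-0.1, 0.2, -0.1]
opening: 0.0201
```

```bash
python3 st.py
python3 - <<'E'
from workcell import bot
import cv2, numpy as np
print(bot.get_state()['joint_pos'],bot.get_state()['tool_rot'].round(3))
cv2.imwrite("pics/w6.png",bot.capture("wrist")[:,:,::-1])
im=bot.capture("scene")[:,:,::-1]
cv2.imwrite("pics/s6c.png",cv2.resize(im[150:370,200:400],None,fx=2.7,fy=2.7,interpolation=cv2.INTER_CUBIC))
E
```

```text
12.5 [ 0.43389 -0.25265  0.17388] [-0.13  0.17 -0.07] [0.01 0.23 0.03] 0.020056210452138512 0.3407 [ -0.78 -24.36 -53.72   3.18  -1.98  -9.76]
[-0.93278847 -0.50921348  2.2409248   0.46040948  1.13387917 -2.65803091] [[ 0.495 -0.016  0.869]
 [ 0.009  1.     0.013]
 [-0.869  0.001  0.495]]
```

View pics/s6c.png

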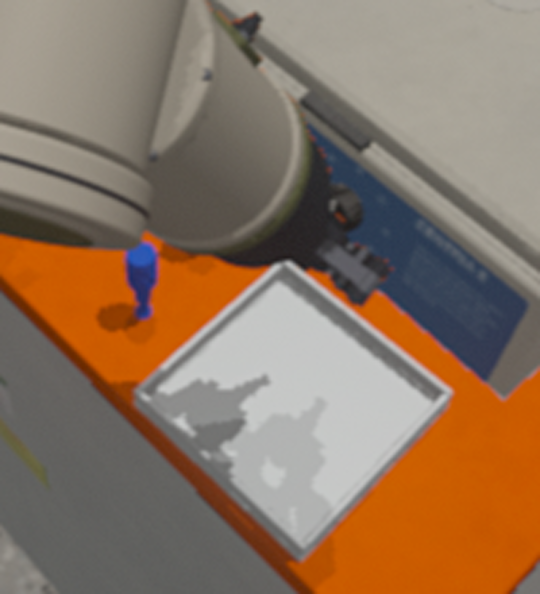

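View pics/w6.png

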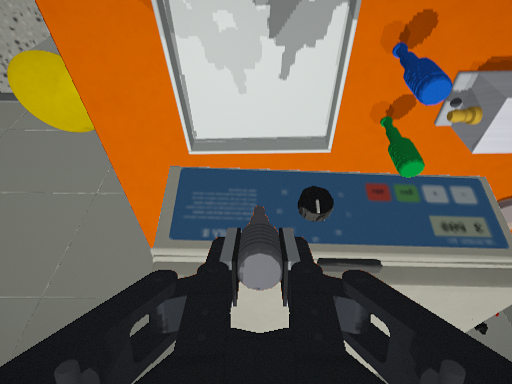

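The plug is held over the tray, but joint 6 is now almost at its limit at -2.658. I'll turn the tool about the vertical, away from that limit, before going lower.

>>> jog_arm([
  [0, 0, 0, 0, 0.087, 0, -0.05],
  [0, 0, 0, 0, 0.174, 0, -0.1],
  [0, 0, 0, 0, 0.261, 0, -0.15],
  [0, 0, 0, 0, 0.348, 0, -0.2],
  [0, 0, 0, 0, 0.435, 0, -0.247],
  [0, 0, 0, 0, 0.435, 0, -0.247],
  [0, 0, 0, 0, 0.435, 0, -0.247],
  [0, 0, 0, 0, 0.435, 0, -0.247],
])

```text
time: 13.27
ee_pos: [0.4357, -0.2515, 0.1752]
tool_rot: [[0.437, 0.455, 0.776], [-0.227, 0.891, -0.394], [-0.87, -0.004, 0.493]]
contact_force: [0.5, -0.7, -0.3]
opening: 0.0201
```

```bash
python3 st.py
python3 - <<'E'
from workcell import bot
import cv2, numpy as np
s=bot.get_state();R=s['tool_rot'];p=s['ee_pos']
print(s['joint_pos'],R.round(3))
print("lower end",p+.046*R[:,0],"cap",p-.03*R[:,0])
print("tool cm for world down 1cm",R.T@np.array([0,0,-1]))
print("to (.434,-.255,.052)",R.T@(np.array([.434,-.255,.052])-p)*100)
E
```

```text
13.2667 [ 0.43568 -0.25146  0.17518] [ 0.47 -0.72 -0.28] [0.15 0.23 0.05] 0.020090060359590618 0.0208 [  0.71 -21.53 -53.35   0.74  -3.52   0.2 ]
[-0.70718935 -0.65417035  2.32834849  0.1359034   0.96771499 -1.85558015] [[ 0.437  0.455  0.776]
 [-0.227  0.891 -0.394]
 [-0.87  -0.004  0.493]]
lower end [ 0.45580054 -0.26190062  0.13515259] cap [ 0.42256219 -0.24464902  0.20128574]
tool cm for world down 1cm [ 0.87017306  0.00382488 -0.49273138]
to (.434,-.255,.052) [10.72563414 -0.3447794  -6.06053521]
```

>>> jog_arm([
  [0, 1.5, 0, -0.9, 0, 0.09, 0],
  [0, 3, 0, -1.7, 0, 0.09, 0],
  [0, 4.5, -0.1, -2.5, 0, 0.09, 0],
  [0, 6, -0.2, -3.4, 0, 0.09, 0],
  [0, 7.5, -0.3, -4.2, 0, 0.09, 0],
  [0, 9, -0.3, -5.1, 0, 0.09, 0],
  [0, 10.2, -0.3, -5.8, 0, 0.09, 0],
  [0, 10.6, -0.3, -6, 0, 0.09, 0],
])

```text
time: 13.93
ee_pos: [0.432, -0.2542, 0.05]
tool_rot: [[0.362, 0.458, 0.812], [-0.189, 0.889, -0.418], [-0.913, -0.002, 0.408]]
contact_force: [1.1, 0.7, -1.9]
opening: 0.0199
```

```bash
python3 st.py
python3 - <<'E'
from workcell import bot
import cv2, numpy as np
s=bot.get_state();R=s['tool_rot'];p=s['ee_pos']
print(s['joint_pos'],R.round(3))
print("lower end",p+.046*R[:,0],"cap",p-.03*R[:,0])
print("tool cm for world down 1cm",R.T@np.array([0,0,-1]))
cv2.imwrite("pics/w7.png",bot.capture("wrist")[:,:,::-1])
im=bot.capture("scene")[:,:,::-1]
cv2.imwrite("pics/s7c.png",cv2.resize(im[150:370,200:400],None,fx=2.7,fy=2.7,interpolation=cv2.INTER_CUBIC))
E
```

```text
13.9333 [ 0.43195 -0.25418  0.04997] [ 1.08  0.66 -1.91] [ 0.09  0.27 -0.03] 0.01985384148754886 0.1102 [-4.000e-02 -2.948e+01 -4.884e+01  6.500e-01 -3.540e+00 -3.000e-02]
[-0.6993953  -0.36814842  2.35396841  0.13076754  0.74828456 -1.87185575] [[ 0.362  0.458  0.812]
 [-0.189  0.889 -0.418]
 [-0.913 -0.002  0.408]]
lower end [ 0.44861225 -0.26286265  0.0079811 ] cap [ 0.42108733 -0.24851837  0.07735415]
tool cm for world down 1cm [ 0.91280331  0.00186049 -0.40839523]
```

View pics/s7c.png

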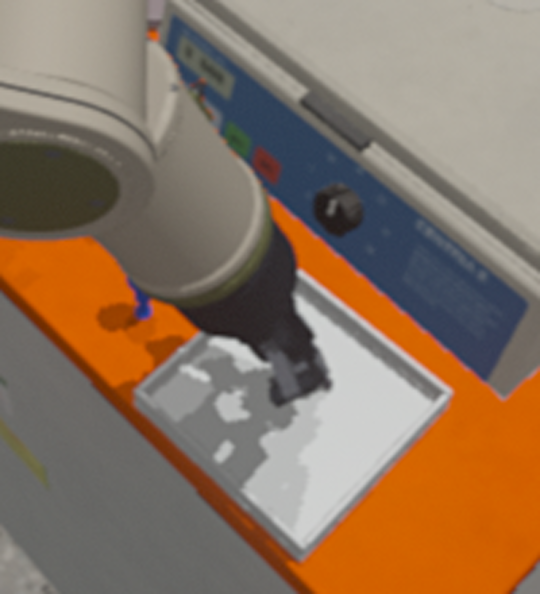

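View pics/w7.png

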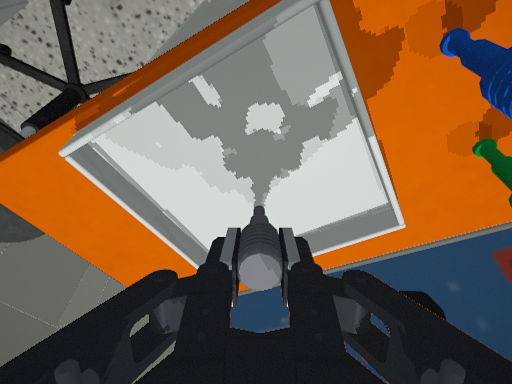

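The plug's lower end meets its shadow on the tray floor at about (260,205) in the wrist view, well inside the tray. I'll lower it 2 mm and release.

>>> jog_arm([
  [0, 0.1, 0, -0.04, 0, 0, 0],
  [0, 0.18, 0, -0.08, 0, 0, 0],
  [0, 0.18, 0, -0.08, 0, 0, 0],
  [30, 0.18, 0, -0.08, 0, 0, 0],
  [45, 0.18, 0, -0.08, 0, 0, 0],
  [60, 0.18, 0, -0.08, 0, 0, 0],
  [60, 0.18, 0, -0.08, 0, 0, 0],
  [60, 0.18, 0, -0.08, 0, 0, 0],
])

```text
time: 14.7
ee_pos: [0.4339, -0.2548, 0.0512]
tool_rot: [[0.366, 0.46, 0.809], [-0.192, 0.888, -0.418], [-0.911, -0.002, 0.413]]
contact_force: [0.6, -0.6, -0.1]
opening: 0.0514
```

```bash
python3 st.py
python3 - <<'E'
from workcell import bot
import cv2
cv2.imwrite("pics/w8.png",bot.capture("wrist")[:,:,::-1])
E
```

```text
14.7 [ 0.43388 -0.25477  0.0512 ] [ 0.56 -0.59 -0.07] [0.11 0.17 0.  ] 0.05144599662698465 0.0029 [ -0.   -27.96 -46.89   0.58  -2.88  -0.  ]
```

View pics/w8.png

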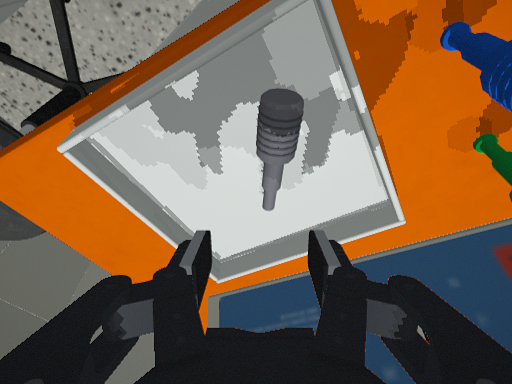

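The plug lies flat in the tray, from about (281,100) to (268,208), clear of the walls and fingers. I'll retreat upward and work out the move to port 2.

>>> jog_arm([
  [60, -1.4, 0, 0.65, 0, 0, 0],
  [60, -2.8, 0, 1.3, 0, 0, 0],
  [60, -4.2, 0, 1.95, 0, 0, 0],
  [60, -5.6, 0, 2.6, 0, 0.08, 0],
  [60, -7, 0, 3.2, 0, 0.16, 0],
  [60, -8.4, 0, 3.8, 0, 0.24, 0],
  [60, -9.8, 0, 4.5, 0, 0.32, 0],
  [60, -11.2, 0, 5.1, 0, 0.42, 0],
])

```text
time: 15.42
ee_pos: [0.4342, -0.2547, 0.1756]
tool_rot: [[0.002, 0.46, 0.888], [-0.004, 0.888, -0.46], [-1.0, -0.003, 0.003]]
contact_force: [0.0, -0.9, 0.1]
opening: 0.0511
```

```bash
python3 st.py
python3 - <<'E'
from workcell import bot
import numpy as np
from scipy.spatial.transform import Rotation as Ro
s=bot.get_state();R=s['tool_rot'];p=s['ee_pos']
Rt=np.array([[0,-.028,1],[0,1,.028],[-1,0,0.]])
print(s['joint_pos'])
print(Ro.from_matrix(R.T@Rt).as_rotvec(), R.T@(np.array([.4395,-.015,.155])-p)*100, R.T@(np.array([.4395,-.135,.17])-p)*100)
E
```

```text
15.4167 [ 0.43423 -0.25471  0.17563] [ 0.   -0.88  0.13] [-0.01 -0.04 -0.02] 0.0510720005334304 1.4818 [ -0.51 -49.68 -41.5    0.41  -3.37  -0.34]
[-0.63080106 -0.10339226  1.82641381 -0.00218901  1.41494884 -1.72283029]
[-0.50642316  0.00250217  0.00345315] [  1.97057906  21.52765834 -10.57429019] [ 0.51718732 10.871071   -5.04484189]
```

>>> jog_arm([
  [60, 0, 2.7, -1.3, -0.06, 0, 0],
  [60, 0, 5.4, -2.6, -0.12, 0, 0],
  [60, 0, 8.1, -4, -0.19, 0, 0],
  [60, 0, 10.8, -5.3, -0.26, 0, 0],
  [60, 0, 13.5, -6.6, -0.33, 0, 0],
  [60, 0.5, 16.2, -8, -0.4, 0, 0],
  [60, 1, 19, -9.3, -0.46, 0, 0],
  [60, 2, 21.5, -10.6, -0.506, 0, 0],
])

```text
time: 16.08
ee_pos: [0.4397, -0.0135, 0.1539]
tool_rot: [[0.006, -0.031, 1.0], [-0.005, 1.0, 0.031], [-1.0, -0.005, 0.006]]
contact_force: [0.2, -0.1, -0.0]
opening: 0.0512
```

>>> jog_arm([
  [60, 0, 0, 0, 0, 0, 0],
  [60, 0, 0, 0, 0, 0, 0],
  [60, 0, 0, 0, 0, 0, 0],
  [60, 0, 0, 0, 0, 0, 0],
  [60, 0, 0, 0, 0, 0, 0],
  [60, 0, 0, 0, 0, 0, 0],
  [60, 0, 0, 0, 0, 0, 0],
  [60, 0, 0, 0, 0, 0, 0],
])

```text
time: 16.75
ee_pos: [0.4391, -0.0155, 0.1532]
tool_rot: [[0.004, -0.027, 1.0], [-0.004, 1.0, 0.027], [-1.0, -0.005, 0.004]]
contact_force: [1.0, 0.5, 0.4]
opening: 0.0512
```

```bash
python3 st.py
python3 - <<'E'
from workcell import bot
import cv2,pickle
s=bot.get_state();C=bot.camera_info("wrist");im=bot.capture("wrist")
print(s['joint_pos'],s['tool_rot'].round(4))
pickle.dump((s,C,im),open('w9.pkl','wb'))
cv2.imwrite("pics/w9.png",im[:,:,::-1])
cv2.imwrite("pics/w9c.png",cv2.resize(im[120:260,180:400,::-1],None,fx=3.5,fy=3.5,interpolation=cv2.INTER_CUBIC))
E
```

```text
16.75 [ 0.43913 -0.01552  0.15317] [1.01 0.51 0.35] [-0.02  0.    0.06] 0.05118303577934823 0.005 [-6.000e-02 -3.454e+01 -4.878e+01 -3.000e-02 -4.000e-02 -0.000e+00]
[-0.14892256 -0.27388119  2.01681884 -0.00389356  1.3939137  -1.74566969] [[ 0.0041 -0.0266  0.9996]
 [-0.0045  0.9996  0.0266]
 [-1.     -0.0046  0.004 ]]
```

View pics/w9c.png

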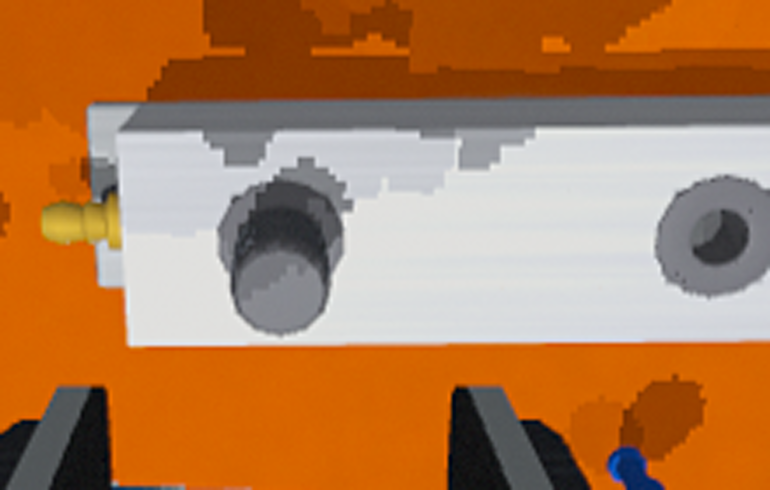

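Run:
```python
import numpy as np,pickle
from h import *
from scipy.spatial.transform import Rotation as Ro
s,C,im=pickle.load(open('w9.pkl','rb'));C2=pickle.load(open('w2.pkl','rb'))[1]
R=s['tool_rot'];p=s['ee_pos']
c=lambda u,v,k,x,y:((u+.5)/k-.5+x,(v+.5)/k-.5+y)
q=c(281,290,3.5,180,120)
for z in(.084,.087,.09):print(onz(C,q,z))
print(tri([(C,q),(C2,c(76,190,2.5,90,130))]), onz(C,c(280,240,3.5,180,120),.051), onz(C,c(717,236,3.5,180,120),.051))
Rt=np.array([[0,-.028,1],[0,1,.028],[-1,0,0.]])
print(Ro.from_matrix(R.T@Rt).as_rotvec(), R.T@(np.array([.44,-.0150,.058])-p)*100)
```

```text
[ 0.44141201 -0.0146257   0.084     ]
[ 0.44034801 -0.01464768  0.087     ]
[ 0.439284   -0.01466966  0.09      ]
(array([ 0.44058185, -0.01464202,  0.08644403]), [np.float64(3.458256610643913e-05), np.float64(3.458256610646265e-05)]) [ 0.43979964 -0.01501334  0.051     ] [0.43555623 0.09446968 0.051     ]
[-0.00136585  0.00399717  0.00460494] [9.5166527  0.09388626 0.05070019]
```

>>> jog_arm([
  [60, 0.5, 0.1, 0.06, 0, 0.004, 0.0046],
  [60, 2, 0.1, 0.06, 0, 0.004, 0.0046],
  [60, 3.5, 0.1, 0.06, 0, 0.004, 0.0046],
  [60, 5, 0.1, 0.06, 0, 0.004, 0.0046],
  [60, 6.5, 0.1, 0.06, 0, 0.004, 0.0046],
  [50, 8, 0.1, 0.06, 0, 0.004, 0.0046],
  [35, 9.2, 0.1, 0.06, 0, 0.004, 0.0046],
  [35, 9.5, 0.1, 0.06, 0, 0.004, 0.0046],
])

```text
time: 17.47
ee_pos: [0.4381, -0.0141, 0.0554]
tool_rot: [[-0.004, -0.028, 1.0], [0.001, 1.0, 0.028], [-1.0, 0.001, -0.004]]
contact_force: [-0.8, 0.8, -0.6]
opening: 0.0295
```

```bash
python3 st.py
python3 - <<'E'
from workcell import bot
import cv2
im=bot.capture("wrist")[:,:,::-1]
cv2.imwrite("pics/w10c.png",cv2.resize(im[180:340,150:370],None,fx=3.5,fy=3.5,interpolation=cv2.INTER_CUBIC))
E
```

```text
17.4667 [ 0.43815 -0.01414  0.05544] [-0.83  0.78 -0.61] [-0.02  0.01  0.  ] 0.029540713433596322 0.0395 [ -0.09 -38.07 -46.23  -0.    -0.52  -0.  ]
```

View pics/w10c.png

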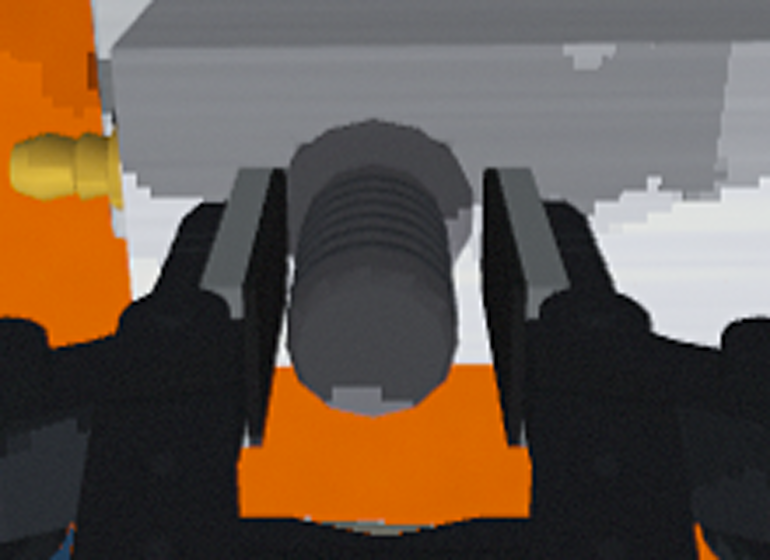

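The plug (cap at about column 373) sits left of the pad midline (about 385), roughly 1 mm off. I'll shift -1 mm and close.

>>> jog_arm([
  [35, 0, -0.1, 0, 0, 0, 0],
  [32, 0, -0.1, 0, 0, 0, 0],
  [26, 0, -0.1, 0, 0, 0, 0],
  [0, 0, -0.1, 0, 0, 0, 0],
  [0, 0, -0.1, 0, 0, 0, 0],
  [0, 0, -0.1, 0, 0, 0, 0],
  [0, 0, -0.1, 0, 0, 0, 0],
  [0, 0, -0.1, 0, 0, 0, 0],
])

```text
time: 18.18
ee_pos: [0.4404, -0.0155, 0.0584]
tool_rot: [[0.001, -0.028, 1.0], [-0.0, 1.0, 0.028], [-1.0, -0.0, 0.001]]
contact_force: [0.7, -0.5, 1.6]
opening: 0.0196
```

```bash
python3 st.py;python3 st.py
```

```text
18.1833 [ 0.44039 -0.01551  0.05842] [ 0.73 -0.52  1.6 ] [-0.06 -0.13  0.01] 0.019551594359129187 0.003 [  0.18 -36.13 -43.66   0.13   0.2    0.  ]
18.1833 [ 0.44039 -0.01551  0.05842] [ 0.73 -0.52  1.6 ] [-0.06 -0.13  0.01] 0.019551594359129187 0.003 [  0.18 -36.13 -43.66   0.13   0.2    0.  ]
```

>>> jog_arm([
  [0, -0.02, 0, 0, 0, 0, 0],
  [0, -0.04, 0, 0, 0, 0, 0],
  [0, -0.06, 0, 0, 0, 0, 0],
  [0, -0.08, 0, 0, 0, 0, 0],
  [0, -0.08, 0, 0, 0, 0, 0],
  [0, -0.08, 0, 0, 0, 0, 0],
  [0, -0.08, 0, 0, 0, 0, 0],
  [0, -0.08, 0, 0, 0, 0, 0],
])

```text
time: 18.85
ee_pos: [0.4398, -0.0154, 0.0586]
tool_rot: [[-0.001, -0.028, 1.0], [0.0, 1.0, 0.028], [-1.0, 0.0, -0.001]]
contact_force: [0.7, -1.8, -1.7]
opening: 0.0197
```

```bash
python3 st.py
```

```text
18.85 [ 0.43981 -0.01544  0.05863] [ 0.71 -1.81 -1.68] [-0.31 -0.2   0.04] 0.019651698032086155 0.001 [  0.54 -37.47 -45.02   0.41   0.46   0.  ]
```

>>> jog_arm([
  [0, -0.02, 0, 0, 0, 0, 0],
  [0, -0.04, 0, 0, 0, 0, 0],
  [0, -0.06, 0, 0, 0, 0, 0],
  [0, -0.08, 0, 0, 0, 0, 0],
  [0, -0.08, 0, 0, 0, 0, 0],
  [0, -0.08, 0, 0, 0, 0, 0],
  [0, -0.08, 0, 0, 0, 0, 0],
  [0, -0.08, 0, 0, 0, 0, 0],
])

```text
time: 19.52
ee_pos: [0.4399, -0.0153, 0.0596]
tool_rot: [[-0.0, -0.028, 1.0], [0.0, 1.0, 0.028], [-1.0, 0.0, -0.0]]
contact_force: [1.8, 0.4, -2.7]
opening: 0.0196
```

```bash
python3 st.py
```

```text
19.5167 [ 0.43994 -0.01534  0.05958] [ 1.84  0.35 -2.75] [ 0.11 -0.21 -0.02] 0.019624672557744045 0.0028 [ -0.17 -38.03 -45.87  -0.18   0.3   -0.  ]
```

>>> jog_arm([
  [0, -0.02, 0, 0, 0, 0, 0],
  [0, -0.04, 0, 0, 0, 0, 0],
  [0, -0.06, 0, 0, 0, 0, 0],
  [0, -0.08, 0, 0, 0, 0, 0],
  [0, -0.08, 0, 0, 0, 0, 0],
  [0, -0.08, 0, 0, 0, 0, 0],
  [0, -0.08, 0, 0, 0, 0, 0],
  [0, -0.08, 0, 0, 0, 0, 0],
])

```text
time: 20.18
ee_pos: [0.4401, -0.0154, 0.0605]
tool_rot: [[-0.0, -0.028, 1.0], [0.0, 1.0, 0.028], [-1.0, 0.0, -0.0]]
contact_force: [0.5, 0.4, -1.3]
opening: 0.02
```

```bash
python3 st.py
```

```text
20.1833 [ 0.44007 -0.01543  0.0605 ] [ 0.49  0.42 -1.33] [ 0.06 -0.17 -0.  ] 0.019987886590353318 0.0018 [ -0.14 -37.66 -45.56  -0.15   0.26   0.  ]
```

>>> jog_arm([
  [0, -0.02, 0, 0, 0, 0, 0],
  [0, -0.04, 0, 0, 0, 0, 0],
  [0, -0.06, 0, 0, 0, 0, 0],
  [0, -0.08, 0, 0, 0, 0, 0],
  [0, -0.08, 0, 0, 0, 0, 0],
  [0, -0.08, 0, 0, 0, 0, 0],
  [0, -0.08, 0, 0, 0, 0, 0],
  [0, -0.08, 0, 0, 0, 0, 0],
])

```text
time: 20.85
ee_pos: [0.44, -0.0154, 0.0613]
tool_rot: [[-0.0, -0.028, 1.0], [0.0, 1.0, 0.028], [-1.0, 0.0, -0.0]]
contact_force: [0.7, -0.8, -2.7]
opening: 0.0198
```

```bash
python3 st.py
```

```text
20.85 [ 0.44004 -0.01544  0.06127] [ 0.75 -0.85 -2.65] [-0.   -0.22  0.03] 0.019834619275096752 0.0022 [-1.000e-02 -3.774e+01 -4.568e+01 -4.000e-02  2.900e-01 -0.000e+00]
```

>>> jog_arm([
  [0, -0.02, 0, 0, 0, 0, 0],
  [0, -0.04, 0, 0, 0, 0, 0],
  [0, -0.06, 0, 0, 0, 0, 0],
  [0, -0.08, 0, 0, 0, 0, 0],
  [0, -0.08, 0, 0, 0, 0, 0],
  [0, -0.08, 0, 0, 0, 0, 0],
  [0, -0.08, 0, 0, 0, 0, 0],
  [0, -0.08, 0, 0, 0, 0, 0],
])

```text
time: 21.52
ee_pos: [0.44, -0.0155, 0.0621]
tool_rot: [[-0.0, -0.028, 1.0], [0.0, 1.0, 0.028], [-1.0, 0.0, -0.0]]
contact_force: [0.3, -0.4, -2.4]
opening: 0.0198
```

```bash
python3 st.py
```

```text
21.5167 [ 0.44003 -0.01545  0.06206] [ 0.34 -0.37 -2.4 ] [ 0.01 -0.13  0.  ] 0.01977491293925892 0.0009 [-4.000e-02 -3.766e+01 -4.567e+01 -6.000e-02  2.800e-01 -0.000e+00]
```

>>> jog_arm([
  [0, -0.02, 0, 0, 0, 0, 0],
  [0, -0.04, 0, 0, 0, 0, 0],
  [0, -0.06, 0, 0, 0, 0, 0],
  [0, -0.08, 0, 0, 0, 0, 0],
  [0, -0.08, 0, 0, 0, 0, 0],
  [0, -0.08, 0, 0, 0, 0, 0],
  [0, -0.08, 0, 0, 0, 0, 0],
  [0, -0.08, 0, 0, 0, 0, 0],
])

```text
time: 22.18
ee_pos: [0.44, -0.0154, 0.0629]
tool_rot: [[-0.0, -0.028, 1.0], [0.0, 1.0, 0.028], [-1.0, 0.0, -0.0]]
contact_force: [0.1, 0.2, -2.4]
opening: 0.0199
```

```bash
python3 st.py
```

```text
22.1833 [ 0.44003 -0.01544  0.06286] [ 0.15  0.17 -2.37] [ 0.03 -0.17 -0.02] 0.01988138487892086 0.0018 [ -0.06 -37.57 -45.64  -0.09   0.27  -0.  ]
```

>>> jog_arm([
  [0, -0.02, 0, 0, 0, 0, 0],
  [0, -0.04, 0, 0, 0, 0, 0],
  [0, -0.06, 0, 0, 0, 0, 0],
  [0, -0.08, 0, 0, 0, 0, 0],
  [0, -0.08, 0, 0, 0, 0, 0],
  [0, -0.08, 0, 0, 0, 0, 0],
  [0, -0.08, 0, 0, 0, 0, 0],
  [0, -0.08, 0, 0, 0, 0, 0],
])

```text
time: 22.85
ee_pos: [0.44, -0.0154, 0.0636]
tool_rot: [[-0.0, -0.028, 1.0], [0.0, 1.0, 0.028], [-1.0, 0.0, -0.0]]
contact_force: [0.8, 0.2, -2.2]
opening: 0.0202
```

```bash
python3 st.py
```

```text
22.85 [ 0.43999 -0.01544  0.06362] [ 0.77  0.17 -2.21] [ 0.   -0.17  0.  ] 0.02020961130375066 0.0029 [ -0.05 -37.67 -45.81  -0.07   0.29  -0.  ]
```

>>> jog_arm([
  [0, -0.02, 0, 0, 0, 0, 0],
  [0, -0.04, 0, 0, 0, 0, 0],
  [0, -0.06, 0, 0, 0, 0, 0],
  [0, -0.08, 0, 0, 0, 0, 0],
  [0, -0.08, 0, 0, 0, 0, 0],
  [0, -0.08, 0, 0, 0, 0, 0],
  [0, -0.08, 0, 0, 0, 0, 0],
  [0, -0.08, 0, 0, 0, 0, 0],
])

```text
time: 23.52
ee_pos: [0.4401, -0.0154, 0.0645]
tool_rot: [[-0.0, -0.028, 1.0], [0.0, 1.0, 0.028], [-1.0, 0.0, -0.0]]
contact_force: [0.6, -0.2, -3.3]
opening: 0.0198
```

```bash
python3 st.py
```

```text
23.5167 [ 0.44005 -0.01543  0.06448] [ 0.56 -0.24 -3.33] [ 0.04 -0.14  0.02] 0.01979167099434685 0.0022 [ -0.05 -37.6  -45.81  -0.07   0.28  -0.  ]
```

>>> jog_arm([
  [0, -0.02, 0, 0, 0, 0, 0],
  [0, -0.04, 0, 0, 0, 0, 0],
  [0, -0.06, 0, 0, 0, 0, 0],
  [0, -0.08, 0, 0, 0, 0, 0],
  [0, -0.08, 0, 0, 0, 0, 0],
  [0, -0.08, 0, 0, 0, 0, 0],
  [0, -0.08, 0, 0, 0, 0, 0],
  [0, -0.08, 0, 0, 0, 0, 0],
])

```text
time: 24.18
ee_pos: [0.4399, -0.0154, 0.0652]
tool_rot: [[-0.0, -0.028, 1.0], [0.0, 1.0, 0.028], [-1.0, 0.0, -0.0]]
contact_force: [1.0, -0.1, -3.4]
opening: 0.0196
```

```bash
python3 st.py
```

```text
24.1833 [ 0.43992 -0.01544  0.06515] [ 0.98 -0.12 -3.42] [-0.01 -0.18 -0.  ] 0.0196424629977903 0.0015 [ 2.000e-02 -3.819e+01 -4.650e+01 -2.000e-02  3.300e-01  0.000e+00]
```

>>> jog_arm([
  [0, -0.02, 0, 0, 0, 0, 0],
  [0, -0.04, 0, 0, 0, 0, 0],
  [0, -0.06, 0, 0, 0, 0, 0],
  [0, -0.08, 0, 0, 0, 0, 0],
  [0, -0.08, 0, 0, 0, 0, 0],
  [0, -0.08, 0, 0, 0, 0, 0],
  [0, -0.08, 0, 0, 0, 0, 0],
  [0, -0.08, 0, 0, 0, 0, 0],
])

```text
time: 24.85
ee_pos: [0.4396, -0.0154, 0.0656]
tool_rot: [[-0.001, -0.028, 1.0], [0.0, 1.0, 0.028], [-1.0, 0.0, -0.001]]
contact_force: [1.1, -0.8, -10.9]
opening: 0.0201
```

```bash
python3 st.py
```

```text
24.85 [ 0.43964 -0.0154   0.06564] [  1.14  -0.76 -10.86] [-0.08 -0.33 -0.  ] 0.020108606322422826 0.0027 [  0.22 -41.13 -49.58   0.11   0.73   0.  ]
```

The plug hit a hard stop after about 7 mm of rise, and the pull is now 10.9 N. I'll trim to about 12 N and hold.

>>> jog_arm([
  [0, -0.006, 0, 0, 0, 0, 0],
  [0, -0.012, 0, 0, 0, 0, 0],
  [0, -0.012, 0, 0, 0, 0, 0],
  [0, -0.012, 0, 0, 0, 0, 0],
  [0, -0.012, 0, 0, 0, 0, 0],
  [0, -0.012, 0, 0, 0, 0, 0],
  [0, -0.012, 0, 0, 0, 0, 0],
  [0, -0.012, 0, 0, 0, 0, 0],
])

```text
time: 25.52
ee_pos: [0.4397, -0.0154, 0.0659]
tool_rot: [[-0.001, -0.028, 1.0], [0.0, 1.0, 0.028], [-1.0, 0.0, -0.001]]
contact_force: [0.9, -0.8, -14.8]
opening: 0.0198
```

```bash
python3 st.py
```

```text
25.5167 [ 0.43975 -0.0154   0.06594] [  0.91  -0.83 -14.85] [-0.13 -0.26 -0.04] 0.01975157535688103 0.0013 [  0.22 -42.7  -51.56   0.13   0.53   0.  ]
```

Pull went to 14.8 N, so the servo creeps upward. I'll ease back slightly and hold at about 12 N.

>>> jog_arm([
  [0, 0.03, 0, 0, 0, 0, 0],
  [0, 0.03, 0, 0, 0, 0, 0],
  [0, 0.03, 0, 0, 0, 0, 0],
  [0, 0.03, 0, 0, 0, 0, 0],
  [0, 0.03, 0, 0, 0, 0, 0],
  [0, 0.03, 0, 0, 0, 0, 0],
  [0, 0.03, 0, 0, 0, 0, 0],
  [0, 0.03, 0, 0, 0, 0, 0],
])

```text
time: 26.18
ee_pos: [0.44, -0.0154, 0.0658]
tool_rot: [[-0.0, -0.028, 1.0], [0.0, 1.0, 0.028], [-1.0, 0.0, -0.0]]
contact_force: [0.7, -0.9, -13.0]
opening: 0.0203
```

```bash
python3 st.py
```

```text
26.1833 [ 0.43997 -0.01541  0.06584] [  0.7   -0.94 -12.98] [-0.04 -0.13  0.02] 0.02025528981233477 0.0023 [ 1.000e-02 -4.231e+01 -5.126e+01 -3.000e-02  3.300e-01 -0.000e+00]
```

>>> jog_arm([
  [0, 0.01, 0, 0, 0, 0, 0],
  [0, 0.01, 0, 0, 0, 0, 0],
  [0, 0.01, 0, 0, 0, 0, 0],
  [0, 0.01, 0, 0, 0, 0, 0],
  [0, 0.01, 0, 0, 0, 0, 0],
  [0, 0.01, 0, 0, 0, 0, 0],
  [0, 0.01, 0, 0, 0, 0, 0],
  [0, 0.01, 0, 0, 0, 0, 0],
])

```text
time: 26.85
ee_pos: [0.44, -0.0154, 0.0658]
tool_rot: [[-0.0, -0.028, 1.0], [0.0, 1.0, 0.028], [-1.0, 0.0, -0.0]]
contact_force: [0.5, 0.5, -12.5]
opening: 0.0198
```

```bash
python3 st.py
```

```text
26.85 [ 0.44002 -0.01544  0.06578] [  0.53   0.5  -12.49] [ 0.02 -0.19 -0.04] 0.019797986987282235 0.0008 [ -0.11 -41.93 -50.85  -0.13   0.28  -0.  ]
```

The plug held 12.5–13 N for over a second without giving way, so it is sound. Unloading before release.

>>> jog_arm([
  [0, 0.02, 0, 0, 0, 0, 0],
  [0, 0.04, 0, 0, 0, 0, 0],
  [0, 0.06, 0, 0, 0, 0, 0],
  [0, 0.08, 0, 0, 0, 0, 0],
  [0, 0.1, 0, 0, 0, 0, 0],
  [0, 0.12, 0, 0, 0, 0, 0],
  [0, 0.12, 0, 0, 0, 0, 0],
  [0, 0.12, 0, 0, 0, 0, 0],
])

```text
time: 27.52
ee_pos: [0.4406, -0.0155, 0.0652]
tool_rot: [[0.001, -0.028, 1.0], [-0.0, 1.0, 0.028], [-1.0, -0.0, 0.001]]
contact_force: [-0.6, 0.9, -2.1]
opening: 0.0195
```

```bash
python3 st.py
```

```text
27.5167 [ 0.4406  -0.01549  0.06517] [-0.64  0.93 -2.1 ] [ 0.2   0.01 -0.  ] 0.019519583553211643 0.0017 [ -0.42 -37.89 -46.4   -0.36   0.    -0.  ]
```

>>> jog_arm([
  [0, 0.03, 0, 0, 0, 0, 0],
  [0, 0.03, 0, 0, 0, 0, 0],
  [30, 0.03, 0, 0, 0, 0, 0],
  [45, 0.03, 0, 0, 0, 0, 0],
  [55, 0.03, 0, 0, 0, 0, 0],
  [60, 0.03, 0, 0, 0, 0, 0],
  [60, 0.03, 0, 0, 0, 0, 0],
  [60, 0.03, 0, 0, 0, 0, 0],
])

```text
time: 28.18
ee_pos: [0.44, -0.0155, 0.0643]
tool_rot: [[-0.0, -0.028, 1.0], [-0.0, 1.0, 0.028], [-1.0, -0.0, -0.0]]
contact_force: [0.3, -0.3, 0.1]
opening: 0.051
```

```bash
python3 st.py
```

```text
28.1833 [ 0.44003 -0.01548  0.06428] [ 0.35 -0.3   0.09] [-0.01 -0.01  0.05] 0.05098348067391165 0.002 [-1.000e-02 -3.687e+01 -4.519e+01 -0.000e+00  0.000e+00  0.000e+00]
```

>>> jog_arm([
  [60, -1, 0, 0, 0, 0, 0],
  [60, -2.5, 0, 0, 0, 0, 0],
  [60, -4.5, 0, 0, 0, 0, 0],
  [60, -6.5, 0, 0, 0, 0, 0],
  [60, -8.5, 0, 0, 0, 0, 0],
  [60, -10.5, 0, 0, 0, 0, 0],
  [60, -12, 0, 0, 0, 0, 0],
  [60, -12, 0, 0, 0, 0, 0],
])

```text
time: 28.85
ee_pos: [0.4422, -0.0158, 0.1889]
tool_rot: [[0.006, -0.028, 1.0], [-0.001, 1.0, 0.028], [-1.0, -0.001, 0.006]]
contact_force: [1.1, -0.7, 0.4]
opening: 0.0511
```

```bash
python3 st.py
python3 - <<'E'
from workcell import bot
import cv2,numpy as np
a=cv2.resize(bot.capture("scene")[130:370,150:400,::-1],(600,576),interpolation=cv2.INTER_CUBIC)
cv2.imwrite("pics/s9.png",a)
cv2.imwrite("pics/w11.png",bot.capture("wrist")[:,:,::-1])
cv2.imwrite("pics/t9.png",cv2.resize(bot.capture("top")[140:270,140:370,::-1],None,fx=3.4,fy=3.4,interpolation=cv2.INTER_CUBIC))
E
```

```text
28.85 [ 0.44222 -0.01576  0.18893] [ 1.11 -0.66  0.4 ] [ 0.04 -0.05  0.07] 0.051114107868602425 0.0574 [  0.06 -32.86 -47.27  -0.     0.88  -0.  ]
```

View pics/s9.png

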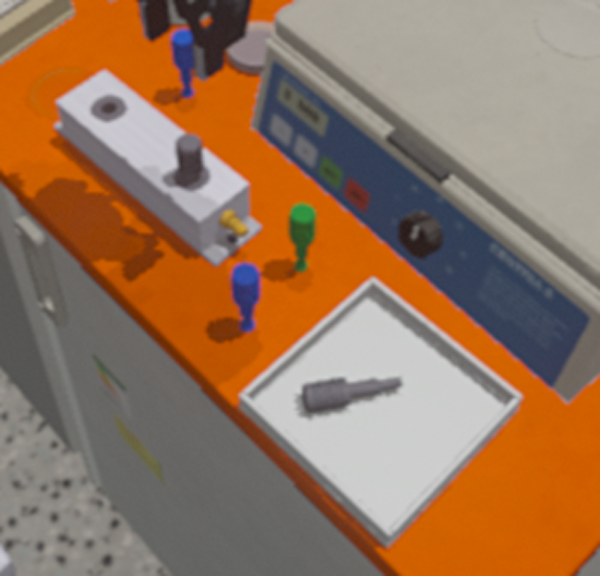

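View pics/w11.png

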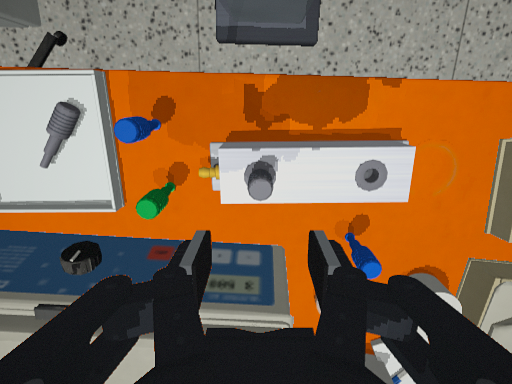

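View pics/t9.png

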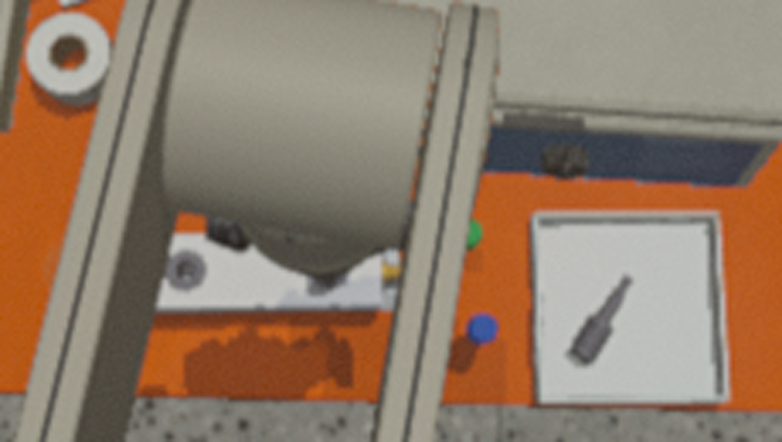

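All three views agree: the faulty plug lies inside the tray, port 1 is empty, and the sound plug stands upright in port 2. The blue and green pins are still standing, and the gripper is clear of everything. Handing in.

```bash
python3 -c "
from workcell import bot
print(bot.sign_off())"
```

```text
the job is handed in; nothing more can be done
None
```

Both plugs are tug-tested: port 1's was faulty and now lies in the white tray, and port 2's is sound and still in its port. I handed the job in at about 29 s.

- **Port 1 (+y), faulty:** it slid with only about 3–5 N of drag, which faded by about 12 mm of rise. The pull therefore never reached 12 N. I drew it straight out and lowered it, tilted, into the tray.
- **Port 2 (-y), sound:** it stopped dead after about 7 mm of rise. I held it at about 12.5–13 N for more than a second, then unloaded it, let it go and left it slightly raised. My readings come about every 0.7 s, and the highest was 14.8 N, when the arm's position control crept up before I eased it back.

**Last checks:** all three camera views show the plug flat inside the tray and port 1 empty. They show port 2's plug upright and the gripper clear about 10 cm above it. The blue and green pins looked undisturbed. The label roll and dish were only partly in view at the end, but the arm never worked near them.

**What went wrong or disagreed:**
- The top camera disagreed with the other views by about 2 mm in y, so I relied on the wrist and scene views.
- Joint 6 came within 0.002 rad of its range limit (measured -2.658, limit -2.66) while I was tilting over the tray. I turned it away before lowering the plug.

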